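# Cover on the dish viewer, cam lever up and held

### The arm

A 6-joint arm with a two-finger parallel gripper is mounted at the origin on a cart in front of the work surface, level with it; the furniture and walls round the work are solid. World frame = base frame: x ahead of the robot, y to its left, z up, the work surface at z = 0. Lengths are in m, angles in degrees, forces in N, time in s.
With the tool pointing down it reaches from about 0.4 to 0.825 m from the base axis. Payload 7 kg.
Tool frame: the origin (TCP) lies at the very end of the fingers, on their centre line; the grasp point (between the pads) lies 19 mm behind it; z points along the fingers, y is the direction in which the jaws open and shut (so a half turn about z gives the same grasp; the last joint's range is limited). The gripper opens to 88 mm and grips with 3 to 60 N. Pads are 19 mm wide; open, the fingers measure 130 mm over their backs; the gripper's body (78 mm by 193 mm) begins 47 mm behind the grasp point.
Start: joints at [-48.065, 20.546, 0.682, 0, -70.136, -16.507], TCP at [0.29, -0.61, 0.227] pointing down, gripper open.
Joint ranges: [-176.03, 176.03], [-82.01, 121.73], [-58.28, 71.71], [-173.87, 95.51], [-174.79, -0.11], [-173.66, 173.66]. Speed limits (degrees/s): [136.94, 136.94, 172.46, 180, 180, 180].

### API

Orientations are given as [roll, pitch, yaw] about the fixed x, y, z axes, in that order (R = Rz(yaw) Ry(pitch) Rx(roll)).
In Python, from plant import ctrl gives the robot as it stands.
- The arm moves only by the tool move_arm, never from a script. Its argument "increments" is a list of rows, each a list of 2 entries, a list of its own where there are three numbers: the shift along the world's x, y, z in mm, then the turn about the world's z in rad. A call has exactly 8 rows; each row shifts and turns the pose as measured when the row begins; what a row does not reach is not made up. A row lasts 1/10 s, in which the tool goes at most 50 mm and 8.59 degrees, less where a joint would pass 70% of its speed; a pose out of reach is approached as far as the arm can. A call with a gripper value outside its range is refused whole. "jaw" is the gripper command: -1 is shut, 1 is fully open, values between are in proportion, set as the call begins (left out, the last holds). The fingers move at their own pace and stop on an object; the grip force is fixed at half the most. Time passes only in rows, so rows that do not move let the fingers close, or fill a call up. It gives the time, the measured TCP pose, the force and the opening at its end, in the units of the state.
- ctrl.get_obs(): the state, without advancing time (a new reading comes with each control period).
- ctrl.snapshot(name): name is "side" or "top" or "wrist"; returns a dict with "color" (480x640x3 uint8, red, green, blue), "fx", "fy", "cx", "cy" (pixels), "R" (3x3) and "t" (3): a world point X has camera coordinates R X + t. Camera axes: x right, y down, z forward; pixel columns grow to the right and rows downward; lengths in m; the calibration is good to about 2 mm. The wrist camera is an equidistant fisheye: a pixel r from the principal point sees the ray r / f radians off the axis. A picture is of the moment at which its call begins. There is no depth.
- ctrl.close_job(): hands the job in, once; it reports no verdict.
The state is a dict: "clock": time; "joint_pos": joint angles; "qvel": joint speeds; "tau": joint torques, N m; "tool_pos": TCP position; "orientation": TCP orientation; "force": force on the tool from outside, world axes, zero at the start; "moment": the same for the moment, N m; "opening": finger opening in m.
Only numpy, scipy, OpenCV 4.12 (cv2) and the standard library are available. Lean on these libraries where they do the work, as an engineer would, in place of code of your own. Each camera call takes 0.05 s, during which the arm holds its last target.

### The job

Get the culture dish in the viewer ready for inspection: set the loose loupe cover back on the viewer's frame, flat and with both locating pins through its holes. Then swing the viewer's sprung cam lever up until the cam is at its highest lift, which is where the lever stands upright, so that the dish is raised close under the loupe, and keep hold of it: the program finishes while the gripper is still holding the lever there, since it springs back when let go. Leave the dish on its stage, and do not disturb the beaker, the bottle and the jar standing around.

Things in the scene. Friction and masses are not known exactly. Their poses are not given: they have to be found in the camera images.
- viewer: dish viewer: fixed open-fronted white housing 124 (x) x 150 (y) x 77 mm high with a grey top frame round a 103 mm well for the dish stage. Origin: centre of its footprint on the table; -x is the open front, z up; it stands turned by up to 0.3 rad. The cam lever is outside on its -y side
- viewer_seat (a point): centre of the viewer's top frame, 77 mm above the table, axes as the viewer: the middle of the cover's underside comes here. Two upright steel locating pins, 8 mm diameter, 14 mm tall (the last 4 mm tapered), stand on the frame at y = +64 and -64 mm from here
- cover_barrel (a point): centre of the black loupe barrel (44 mm diameter, 34 mm tall, upright) in the middle of the loose cover, 23 mm above the cover's underside: the place to grasp it. The cover is a flat grey plate 124 (x) x 150 (y) x 6 mm, about 0.25 kg, at first flat on the table. Two 11 mm holes for the pins at y = +64 and -64 mm from here; either way round fits
- cover_under (a point): middle of the flat underside of the cover, 23 mm below cover_barrel, same axes
- lever_grip (a point): black round grip at the end of the steel cam lever, 14 mm diameter, 52 mm long, along its y (parallel to the viewer's y and the hinge). Origin: its centre, 110 mm from the hinge axis and 121 mm to the -y side of the viewer's middle. The lever arm joins its inner end, 29 mm from its centre; the outer end is free. It does not spin on the lever
- lever_hinge (a point): point on the cam lever's hinge axis in the middle of the viewer, 28 mm above the table; the axis runs along the viewer's y
- cam_lever (a joint): lever angle, rad. 0: at rest on its stop, pointing to the viewer's front, 1.30 from upright, grip 57 mm above the table and 106 mm in front of the hinge. 1.30: upright, cam at highest lift, grip 138 mm above the table. 1.75: far stop, cam lower again. Grows as the grip goes up and over to the back. A spring always pulls it to 0 (1.5 to 2.5 N at the grip)
- stage (a joint): lift of the dish stage above its rest, m: 0 with the lever at rest, 0.0080 at the cam's highest lift; driven by the cam
- stage_floor (a point): centre of the upper face of the round black stage that the dish stands on, 52 mm above the table at rest, z up
- dish: closed petri dish, 90 mm diameter, 15 mm high, loose on the stage inside the stage's rim; origin: centre of its underside
- beaker: bystander: beaker 73x79x85 mm with a pale sample, origin under its centre
- bottle_c: bystander: screw-cap reagent bottle 43x43x86 mm, origin under its centre
- jar: bystander: white-capped sample jar 48x48x62 mm, origin under its centre

How it is judged:
By the outcome, as a careful person would: the job done as asked, in the order asked, and still so for the second after the job is handed in, while the arm keeps its last pose, push and grip.
It also fails if it takes over 54 s, if anything falls off the work surface, if the arm or the gripper's body presses on something with over 40 N, if the wrist force passes 120 N, or if a joint passes its speed limit or range.

## Working session

There is one attempt and no reset: what is moved stays moved. The work goes in short steps, Python scripts to look and compute and a tool call to move; the robot and the scene stay as the last step left them, time stands still between calls to the robot, and variables do not carry over. Pictures are saved under pics/ and viewed, and the job is handed in when it is done.

Besides the shell and the picture viewer there is one more tool, called after ">>>" as name([rows], argument=value, ...), one row to a line, values as JSON. move_arm: Moves the arm, as the interface text tells. Its arguments: {"type":"object","properties":{"increments":{"type":"array","items":{"type":"array"}},"jaw":{"type":"number"}},"required":["increments"]}

```bash
ls; mkdir -p pics; python3 - <<'E'
from plant import ctrl
import cv2
o=ctrl.get_obs(); print(o)
for n in ("side","top","wrist"):
    s=ctrl.snapshot(n); cv2.imwrite(f"pics/a_{n}.png",s["color"][:,:,::-1]); print(n,[s[k] for k in("fx","fy","cx","cy")],s["R"],s["t"])
E
```

```text
pics
{'clock': 0.0, 'joint_pos': array([-4.80666193e+01,  2.05902421e+01,  6.32734252e-01, -2.11165523e-02,
       -7.01337920e+01, -1.65065775e+01]), 'qvel': array([ 0.06227157, -0.0222722 ,  0.01187881, -0.13429061,  0.05672258,
       -0.05616845]), 'tau': array([ 1.26032542e-04, -5.82731152e+01,  2.93050522e+01,  6.99721053e+00,
        6.77369404e-03, -1.16172278e-04]), 'tool_pos': array([ 0.28958385, -0.60918377,  0.22562511]), 'orientation': array([ 1.79906822e+02, -6.91051575e-03, -1.54580383e+02]), 'force': array([-0.16159208, -0.07576617,  0.04335627]), 'moment': array([-0.0035623 ,  0.02005094, -0.03687265]), 'opening': 0.08731661118326543}
side [610.8592894165176, 610.8592894165176, 318.6199076644106, 249.41637481112187] [[-0.92723124 -0.37448624  0.00151272]
 [-0.2369065   0.58344461 -0.77683183]
 [ 0.29003024 -0.72066111 -0.6297063 ]] [0.53700187 0.20626177 1.09096942]
top [464.2884891545789, 464.2884891545789, 320.8338468431783, 239.99177882313413] [[ 0.00905213 -0.99979318 -0.01821154]
 [-0.98256309 -0.00551085 -0.18584779]
 [ 0.18570899  0.0195763  -0.98240976]] [-0.00409976  0.57318353  1.00291998]
wrist [371.64829954431775, 371.64829954431775, 324.35951885395986, 244.4714319235874] [[-0.42957212  0.90302874  0.00262424]
 [ 0.87012801  0.41314038  0.26868619]
 [ 0.24154717  0.11770352 -0.96322419]] [ 0.67319084 -0.03355859  0.39076576]
```

View pics/a_side.png

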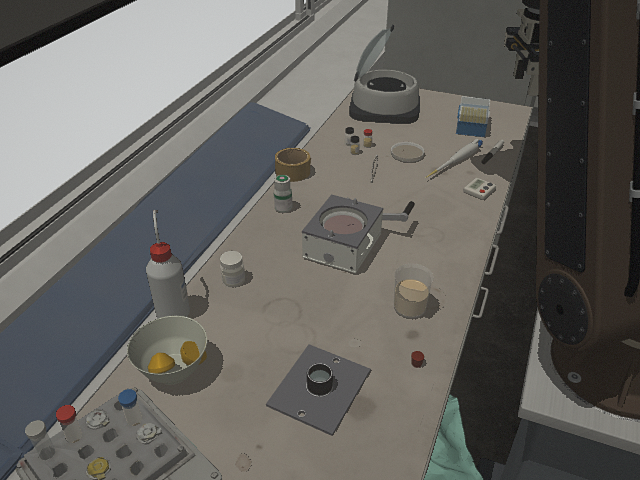

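View pics/a_top.png

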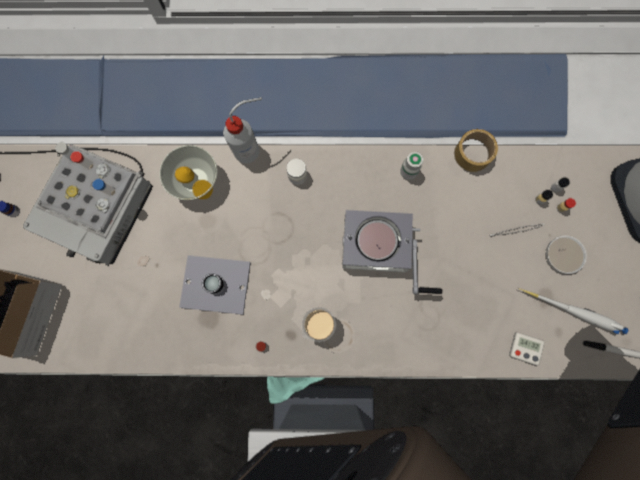

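View pics/a_wrist.png

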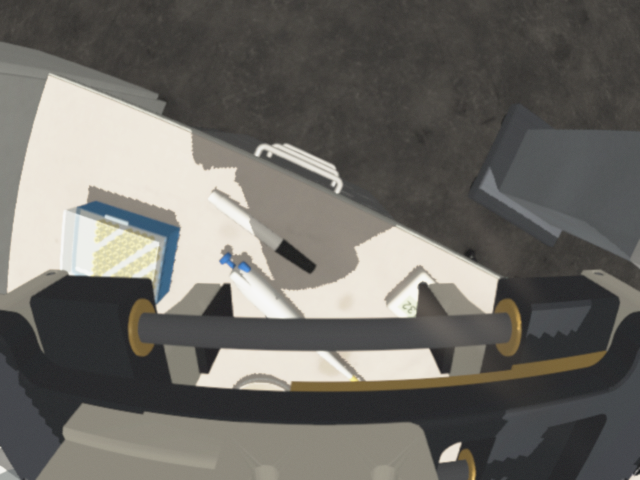

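The side view shows the cover near (319,388), the viewer near (343,232) with its lever grip at (408,209). In the top view these are (215,285), (378,240) and (430,291). The wrist camera sees only clutter. I'll enlarge.

```bash
python3 - <<'E'
import cv2
t=cv2.imread("pics/a_top.png"); s=cv2.imread("pics/a_side.png")
def c(im,x,y,w,h,k,n): cv2.imwrite("pics/"+n,cv2.resize(im[y:y+h,x:x+w],None,fx=k,fy=k,interpolation=cv2.INTER_CUBIC))
c(t,170,245,90,75,8,"c1.png"); c(t,335,200,115,105,6,"c2.png"); c(s,255,335,125,105,6,"c3.png"); c(s,295,185,125,95,6,"c4.png")
E
```

```text
(no output)
```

View pics/c1.png

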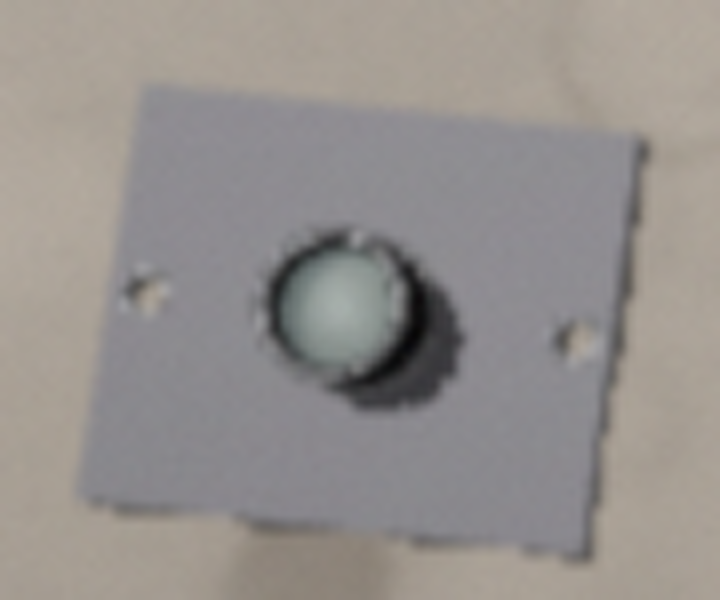

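View pics/c2.png

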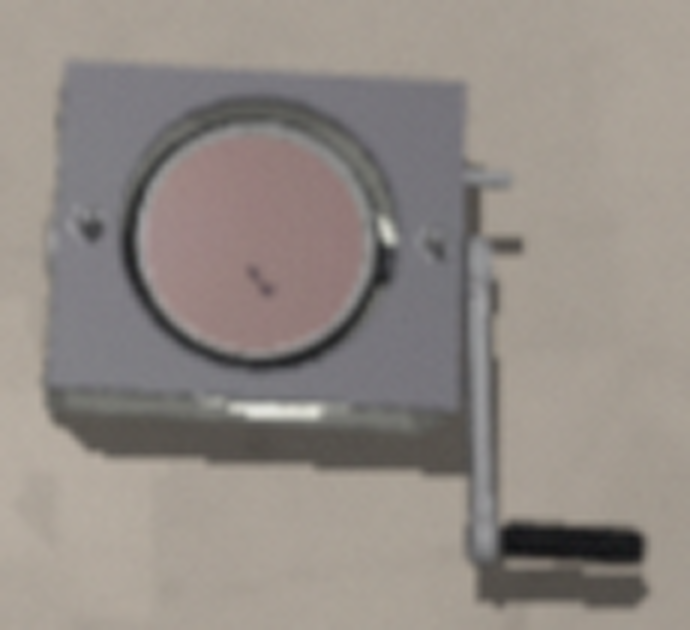

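View pics/c3.png

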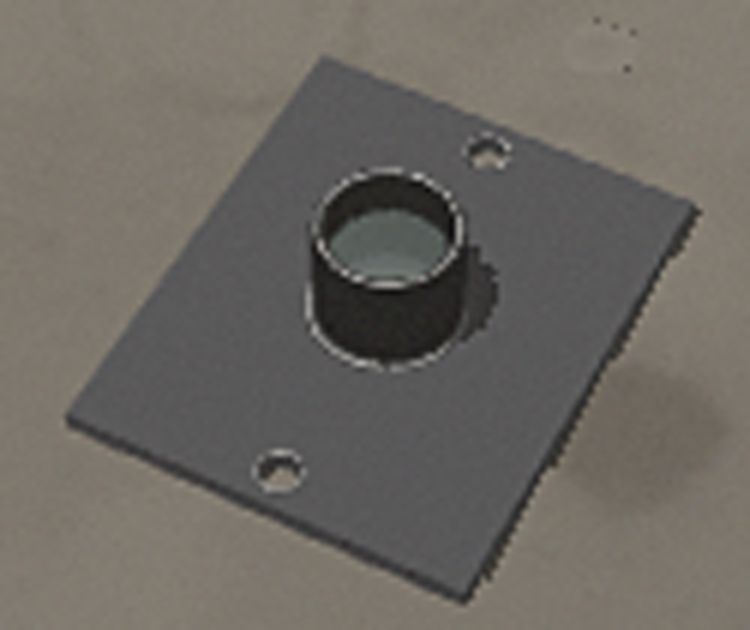

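View pics/c4.png

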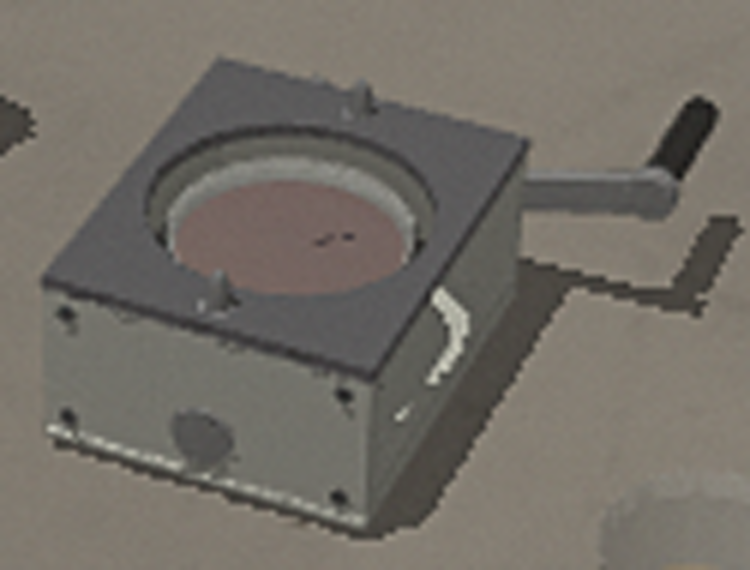

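```bash
cat > h.py <<'E'
import numpy as np, cv2
from plant import ctrl
def ray(s,uv):
    x=np.array([(uv[0]-s["cx"])/s["fx"],(uv[1]-s["cy"])/s["fy"],1.]); R=np.array(s["R"]);t=np.array(s["t"])
    d=R.T@x; return -R.T@t, d/np.linalg.norm(d)
def fray(s,uv):
    d=np.array([uv[0]-s["cx"],uv[1]-s["cy"]]); r=np.hypot(*d); th=r/s["fx"]
    x=np.r_[np.sin(th)*d/max(r,1e-9),np.cos(th)]; R=np.array(s["R"]);t=np.array(s["t"]); return -R.T@t,R.T@x
def fproj(s,X):
    c=np.array(s["R"])@X+np.array(s["t"]); r=np.hypot(c[0],c[1]); th=np.arctan2(r,c[2]); return np.array([s["cx"],s["cy"]])+s["fx"]*th*c[:2]/r
def proj(s,X):
    c=np.array(s["R"])@X+np.array(s["t"]); return np.array([s["cx"]+s["fx"]*c[0]/c[2],s["cy"]+s["fy"]*c[1]/c[2]])
def tri(rays):
    A=np.zeros((3,3));b=np.zeros(3)
    for C,d in rays:
        P=np.eye(3)-np.outer(d,d);A+=P;b+=P@C
    X=np.linalg.solve(A,b); return X,[np.linalg.norm((np.eye(3)-np.outer(d,d))@(X-C)) for C,d in rays]
def plane(r,z): C,d=r; return C+d*(z-C[2])/d[2]
E
python3 - <<'E'
from h import *
np.set_printoptions(precision=4,suppress=True)
T=ctrl.snapshot("top");S=ctrl.snapshot("side")
import pickle; pickle.dump((T,S),open("cams.pkl","wb"))
def f(n,t,s,ot,kt,os,ks):
    r1=ray(T,(ot[0]+(t[0]+.5)/kt-.5,ot[1]+(t[1]+.5)/kt-.5)); r2=ray(S,(os[0]+(s[0]+.5)/ks-.5,os[1]+(s[1]+.5)/ks-.5))
    X,e=tri([r1,r2]); print(n,X,np.round(e,4)); return X
a=((170,245),8,(255,335),6)
cv=[f("C",t,s,*a) for t,s in [((145,85),(68,420)),((645,135),(325,57)),((590,558),(695,207)),((82,495),(465,602))]]
ch=[f("hole",t,s,*a) for t,s in [((146,293),(280,470)),((577,341),(488,153))]]
print("cov",np.mean(cv,0),np.mean(ch,0))
def yaw(d): return np.degrees(np.arctan2(-d[0],d[1]))
print("yaw",yaw(ch[0]-ch[1]),yaw(cv[0]-cv[1]),yaw(cv[3]-cv[2]),np.linalg.norm(ch[0]-ch[1]))
b=((335,200),6,(295,185),6)
vv=[f("V",t,s,*b) for t,s in [((67,62),(43,282)),((466,83),(218,60)),((460,412),(528,143)),((48,385),(372,378))]]
vp=[f("pinbase",t,s,*b) for t,s in [((90,230),(215,303)),((435,246),(360,115))]]
print("V",np.mean(vv,0),np.mean(vp,0),"yaw",yaw(vp[0]-vp[1]),yaw(vv[0]-vv[1]),yaw(vv[3]-vv[2]),np.linalg.norm(vp[0]-vp[1]))
g=[f("grip",t,s,*b) for t,s in [((640,545),(705,108)),((503,541),(665,175))]]
E
```

```text
C [0.5445 0.3178 0.0055] [0.0008 0.0008]
C [0.5302 0.1679 0.0063] [0.0006 0.0006]
C [0.407  0.1796 0.0045] [0.0011 0.0011]
C [0.4229 0.3293 0.0029] [0. 0.]
hole [0.4825 0.3128 0.0084] [0.001 0.001]
hole [0.4697 0.1855 0.0073] [0.0012 0.0012]
cov [0.4762 0.2487 0.0048] [0.4761 0.2491 0.0078]
yaw -5.736568562677159 -5.457027821071567 -6.076878048304548 0.1279213312097642
V [ 0.6388 -0.0557  0.0763] [0.0007 0.0007]
V [ 0.6312 -0.2044  0.0778] [0.0008 0.0008]
V [ 0.508  -0.1991  0.0761] [0.001 0.001]
V [ 0.5163 -0.0487  0.0762] [0.0003 0.0003]
pinbase [ 0.5761 -0.0636  0.0791] [0.0027 0.0027]
pinbase [ 0.5698 -0.1913  0.0772] [0.0013 0.0013]
V [ 0.5736 -0.127   0.0766] [ 0.5729 -0.1275  0.0781] yaw -2.829918328234293 -2.9521507308990858 -3.1567604252436623 0.12785610656655302
grip [ 0.4599 -0.2665  0.0612] [0.0003 0.0003]
grip [ 0.4611 -0.2159  0.0635] [0. 0.]
```

>>> move_arm([
  [[14,46,0],0.146],
  [[14,46,0],0.146],
  [[14,46,0],0.146],
  [[14,46,0],0.146],
  [[14,46,0],0.146],
  [[14,46,0],0.146],
  [[14,46,0],0.146],
  [[14,46,0],0],
], jaw=1)

```text
clock: 1.05
tool_pos: [0.4006, -0.2333, 0.2227]
orientation: [179.8, -0.1, -94.4]
force: [2.2, 0.1, -0.2]
opening: 0.0879
```

>>> move_arm([
  [[8,48,0],0],
  [[8,48,0],0],
  [[8,48,0],0],
  [[8,48,0],0],
  [[8,48,0],0],
  [[8,48,0],0],
  [[8,48,0],0],
  [[8,48,0],-0.02],
])

```text
clock: 1.85
tool_pos: [0.4632, 0.1621, 0.2258]
orientation: [-179.7, 0.1, -95.4]
force: [1.2, -1.4, 0.4]
opening: 0.0879
```

>>> move_arm([
  [[8,46,-10],0],
  [[3,30,-20],0],
  [[0,13,-20],0],
  [[0,0,-20],0],
  [[0,0,0],0],
  [[0,0,0],0],
  [[0,0,0],0],
  [[0,0,0],0],
])

```text
clock: 2.65
tool_pos: [0.4754, 0.2623, 0.1563]
orientation: [-179.5, 0.3, -95.0]
force: [0.7, -0.9, 0.5]
opening: 0.0873
```

```bash
python3 - <<'E'
from h import *
np.set_printoptions(precision=4,suppress=True)
o=ctrl.get_obs();print(o["clock"],o["tool_pos"],o["orientation"],o["qvel"],o["joint_pos"])
s=ctrl.snapshot("wrist");cv2.imwrite("pics/w1.png",s["color"][:,:,::-1])
for p in ([.4762,.2488,.040],[.4825,.3128,.006],[.4697,.1855,.006]): print(fproj(s,np.array(p)))
E
```

```text
2.65 [0.4754 0.2623 0.1563] [-179.4793    0.3196  -95.018 ] [-0.3656 -0.6709  0.436   0.1224 -0.5052 -0.0567] [ 49.7565  11.1481 -22.3046   0.2907 -55.9863 -54.9374]
[322.3276 220.2628]
[322.2002 282.9004]
[324.0224 135.7711]
```

View pics/w1.png

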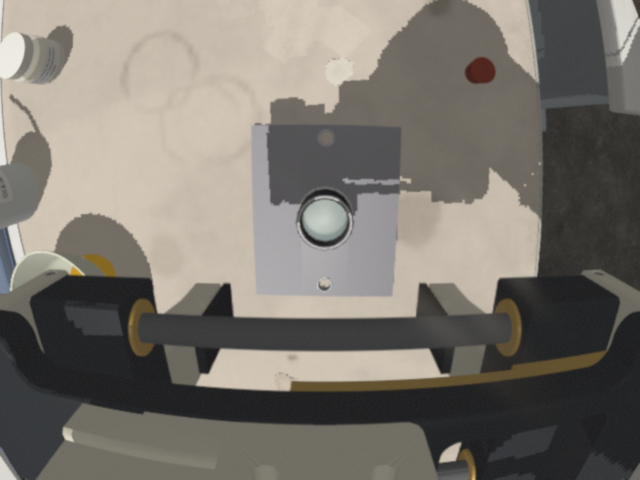

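The wrist view shows the barrel rim centred at (325,220) and the holes at (324,284) and (325,137). That is within about 2 mm of the prediction. I'm descending onto it.

>>> move_arm([
  [[0,-7,-25],-0.013],
  [[0,-6,-25],0],
  [[0,0,-25],0],
  [[0,0,-20],0],
  [[0,0,-15],0],
  [[0,0,-10],0],
  [[0,0,0],0],
  [[0,0,0],0],
])

```text
clock: 3.5
tool_pos: [0.4799, 0.25, 0.0406]
orientation: [-178.9, 1.0, -95.9]
force: [-0.7, -0.5, 0.4]
opening: 0.0876
```

>>> move_arm([
  [[-2,0,-12],0],
  [[-2,0,-8],0],
  [[0,0,-6],0],
  [[0,0,0],0],
  [[0,0,0],0],
  [[0,0,0],0],
  [[0,0,0],0],
  [[0,0,0],0],
])

```text
clock: 4.3
tool_pos: [0.4768, 0.2514, 0.0149]
orientation: [-178.7, 1.2, -95.9]
force: [-0.3, 0.4, 0.3]
opening: 0.0879
```

>>> move_arm([
  [[0,-2,-3],0],
  [[0,0,0],0],
  [[0,0,0],0],
  [[0,0,0],0],
  [[0,0,0],0],
  [[0,0,0],0],
  [[0,0,0],0],
  [[0,0,0],0],
], jaw=-1)

```text
clock: 5.1
tool_pos: [0.4769, 0.2493, 0.0122]
orientation: [-178.7, 1.2, -95.9]
force: [0.1, -0.3, 0.5]
opening: 0.0428
```

```bash
python3 - <<'E'
from h import *
np.set_printoptions(precision=4,suppress=True)
o=ctrl.get_obs();print(o)
E
```

```text
{'clock': 5.1, 'joint_pos': array([ 48.7299,  20.7233, -32.761 ,   0.5915, -34.7544, -55.1427]), 'qvel': array([ 0.0097, -0.0667,  0.049 ,  0.017 , -0.0783,  0.1029]), 'tau': array([  0.0579, -47.754 ,  18.732 ,   4.4581,   0.1445,   0.0018]), 'tool_pos': array([0.4769, 0.2493, 0.0122]), 'orientation': array([-178.7051,    1.2428,  -95.9179]), 'force': array([ 0.1321, -0.2943,  0.5001]), 'moment': array([-0.1094,  0.2332,  0.069 ]), 'opening': 0.04275673018014873}
```

>>> move_arm([
  [[0,0,10],0],
  [[0,0,20],0],
  [[0,0,25],0],
  [[0,0,30],0],
  [[0,0,30],0],
  [[0,0,15],0],
  [[0,0,5],0],
  [[0,0,0],0],
])

```text
clock: 5.9
tool_pos: [0.4746, 0.247, 0.1544]
orientation: [-178.8, 1.1, -96.0]
force: [0.4, 0.5, -2.7]
opening: 0.0431
```

>>> move_arm([
  [[5,-20,0],0],
  [[8,-32,0],0],
  [[10,-40,0],0.01],
  [[10,-40,0],0.01],
  [[10,-40,0],0.01],
  [[10,-40,0],0.01],
  [[10,-40,0],0],
  [[10,-40,0],0],
])

```text
clock: 6.7
tool_pos: [0.5435, -0.0524, 0.1458]
orientation: [-179.5, 0.9, -93.1]
force: [1.1, 0.8, -1.0]
opening: 0.0426
```

>>> move_arm([
  [[9,-25,0],0],
  [[8,-20,0],0],
  [[6,-12,-5],0],
  [[3,-6,-5],0],
  [[0,0,-5],0],
  [[0,0,0],0],
  [[0,0,0],0],
  [[0,0,0],0],
])

```text
clock: 7.5
tool_pos: [0.5658, -0.1207, 0.1215]
orientation: [179.8, 0.8, -93.4]
force: [0.9, 0.5, -1.8]
opening: 0.0423
```

```bash
python3 - <<'E'
from h import *
np.set_printoptions(precision=4,suppress=True)
o=ctrl.get_obs();print(o["clock"],o["tool_pos"],o["orientation"],o["force"],o["moment"])
for n in("top","side","wrist"):
    s=ctrl.snapshot(n);im=s["color"][:,:,::-1];cv2.imwrite(f"pics/b_{n}.png",im)
    x,y,w,h=dict(top=(325,190,130,110),side=(285,150,140,120),wrist=(220,90,200,220))[n]
    cv2.imwrite(f"pics/bc_{n}.png",cv2.resize(im[y:y+h,x:x+w],None,fx=(2.7 if n=="wrist" else 5),fy=(2.7 if n=="wrist" else 5),interpolation=cv2.INTER_CUBIC))
E
```

```text
7.5 [ 0.5658 -0.1207  0.1215] [179.7675   0.8108 -93.417 ] [ 0.8972  0.5356 -1.8258] [-0.0359  0.0595 -0.0705]
```

View pics/bc_top.png

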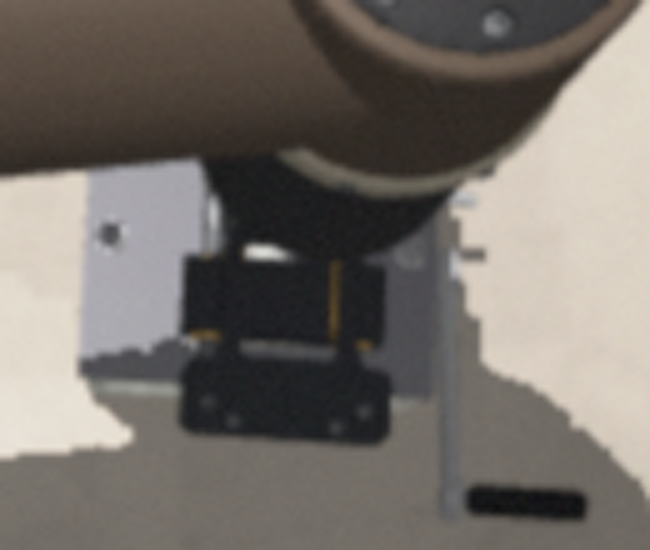

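View pics/bc_side.png

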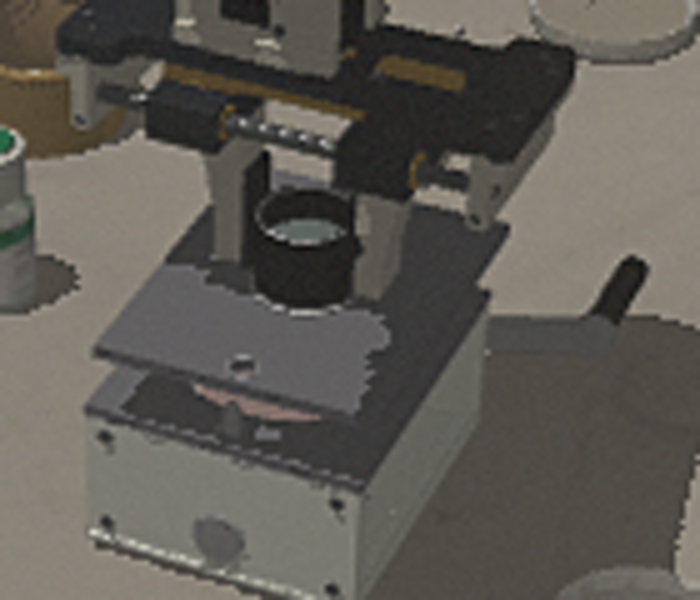

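View pics/b_wrist.png

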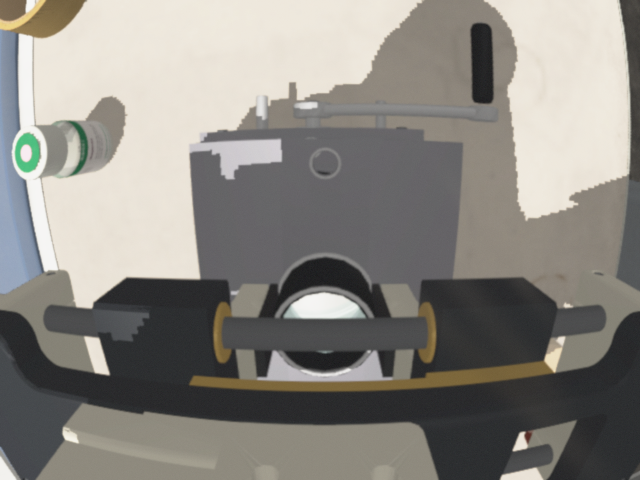

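```bash
python3 - <<'E'
from h import *
import pickle
np.set_printoptions(precision=4,suppress=True)
T,S=pickle.load(open("cams.pkl","rb"))
def f(n,t,s):
    X,e=tri([ray(T,(325+(t[0]+.5)/5-.5,190+(t[1]+.5)/5-.5)),ray(S,(285+(s[0]+.5)/5-.5,150+(s[1]+.5)/5-.5))]);print(n,X,e)
f("hole+",(109,233),(243,367)); f("BL",(80,370),(356,408))
s=ctrl.snapshot("wrist"); im=s["color"][:,:,::-1]
cv2.imwrite("pics/w3.png",cv2.resize(im[120:210,265:385],None,fx=6,fy=6,interpolation=cv2.INTER_CUBIC))
for z in(.10,.105,.11,.115): print(z,plane(fray(s,(325,163)),z))
E
```

```text
hole+ [ 0.57   -0.0556  0.1178] [np.float64(0.00035494040805795514), np.float64(0.00035494040805798095)]
BL [ 0.5139 -0.0425  0.1216] [np.float64(0.003969561570109526), np.float64(0.003969561570109674)]
0.1 [ 0.5616 -0.1828  0.1   ]
0.105 [ 0.5616 -0.1831  0.105 ]
0.11 [ 0.5616 -0.1834  0.11  ]
0.115 [ 0.5616 -0.1838  0.115 ]
```

View pics/w3.png

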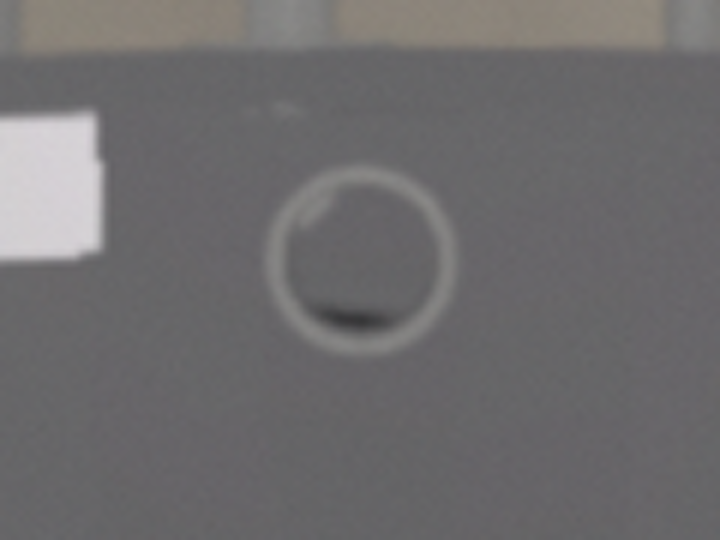

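>>> move_arm([
  [[3,-4,0],0.004],
  [[3,-4,0],0],
  [[1,0,0],0],
  [[0,0,0],0],
  [[0,0,0],0],
  [[0,0,0],0],
  [[0,0,0],0],
  [[0,0,0],0],
])

```text
clock: 8.5
tool_pos: [0.5741, -0.1299, 0.1225]
orientation: [179.9, 0.8, -93.2]
force: [0.1, 0.0, -2.3]
opening: 0.0427
```

```bash
cat > look.py <<'E'
from h import *
import sys
np.set_printoptions(precision=4,suppress=True)
k=sys.argv[1]
o=ctrl.get_obs();print(o["clock"],o["tool_pos"],o["orientation"],o["force"],o["moment"],o["qvel"])
for n in("top","side","wrist"):
    s=ctrl.snapshot(n);im=s["color"][:,:,::-1];cv2.imwrite(f"pics/{k}_{n}.png",im)
    x,y,w,h,q=dict(top=(325,200,90,80,6),side=(295,190,90,70,8),wrist=(265,110,120,90,6))[n]
    cv2.imwrite(f"pics/{k}c_{n}.png",cv2.resize(im[y:y+h,x:x+w],None,fx=q,fy=q,interpolation=cv2.INTER_CUBIC))
E
python3 look.py d
```

```text
8.5 [ 0.5741 -0.1299  0.1225] [179.8898   0.8243 -93.1931] [ 0.0585  0.0226 -2.2827] [-0.0461  0.0752  0.0415] [ 0.0903  0.0528  0.0518 -0.1098 -0.0232  0.0253]
```

View pics/dc_top.png

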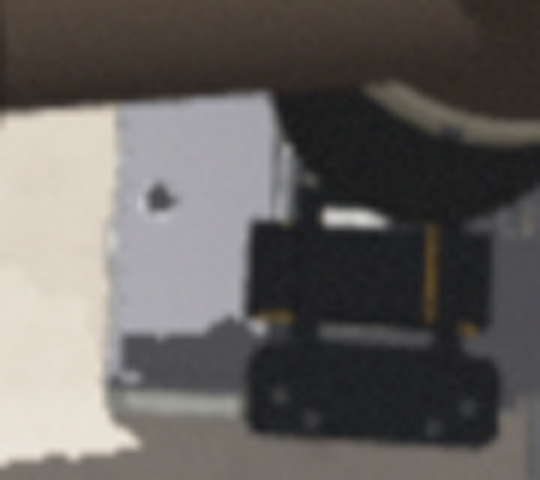

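View pics/dc_side.png

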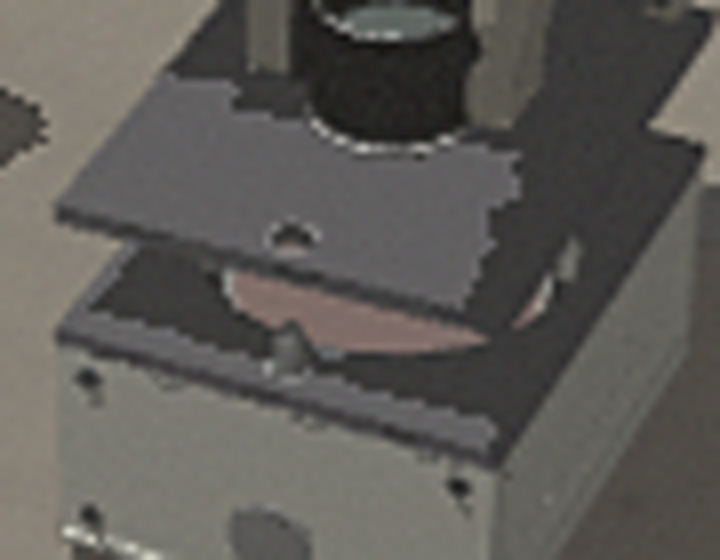

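View pics/dc_wrist.png

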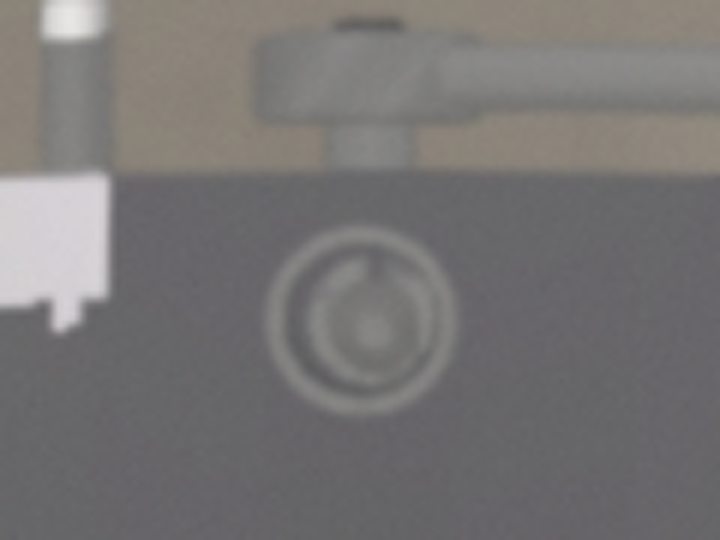

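```bash
python3 - <<'E'
from h import *
np.set_printoptions(precision=4,suppress=True)
T=ctrl.snapshot("top");S=ctrl.snapshot("side");W=ctrl.snapshot("wrist")
P=lambda x0,y0,k,u,v:(x0+(u+.5)/k-.5,y0+(v+.5)/k-.5)
h=tri([ray(T,P(325,200,6,161,198)),ray(S,P(295,190,8,294,238))]);print("hole+",h)
print("pin+ tip on z=.091 from side",plane(ray(S,P(295,190,8,291,325)),.091),"base",plane(ray(S,P(295,190,8,290,370)),.077))
print("hole+ side only z=.1165",plane(ray(S,P(295,190,8,294,238)),.1165), "top only",plane(ray(T,P(325,200,6,161,198)),.1165))
for z in (.113,.1165): print("hole- ",plane(fray(W,P(265,110,6,362,321)),z))
print("pin- top",plane(fray(W,P(265,110,6,374,331)),.091))
C,d=fray(W,(325,163));print(C,fproj(W,np.array([.5698,-.1913,.091])),P(265,110,6,374,331))
E
```

```text
hole+ (array([ 0.5781, -0.0664,  0.1174]), [np.float64(0.0004276900269878768), np.float64(0.0004276900269878984)])
pin+ tip on z=.091 from side [ 0.5783 -0.0649  0.091 ] base [ 0.5782 -0.0642  0.077 ]
hole+ side only z=.1165 [ 0.579  -0.0676  0.1165] top only [ 0.5778 -0.0665  0.1165]
hole-  [ 0.5699 -0.1925  0.113 ]
hole-  [ 0.5699 -0.1927  0.1165]
pin- top [ 0.569  -0.1901  0.091 ]
[ 0.5699 -0.2039  0.2794] [325.1114 162.4333] (326.9166666666667, 164.75)
```

>>> move_arm([
  [[-1,2,-4],0],
  [[0,0,-4],0],
  [[0,0,-4],0],
  [[0,0,0],0],
  [[0,0,0],0],
  [[0,0,0],0],
  [[0,0,0],0],
  [[0,0,0],0],
])

```text
clock: 9.6
tool_pos: [0.5729, -0.1277, 0.1092]
orientation: [179.9, 0.8, -93.2]
force: [-0.8, -0.1, -2.2]
opening: 0.0427
```

```bash
python3 look.py e
```

```text
9.6 [ 0.5729 -0.1277  0.1092] [179.8615   0.8172 -93.1862] [-0.8052 -0.0707 -2.1676] [-0.0553  0.0793  0.0421] [ 0.015  -0.1014  0.1383  0.078   0.0307 -0.1116]
```

View pics/ec_top.png

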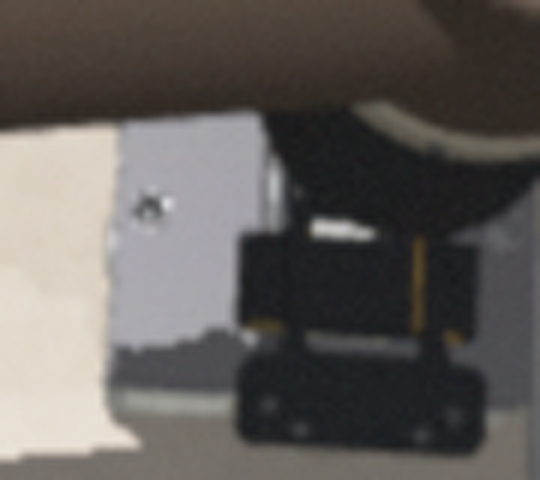

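View pics/ec_side.png

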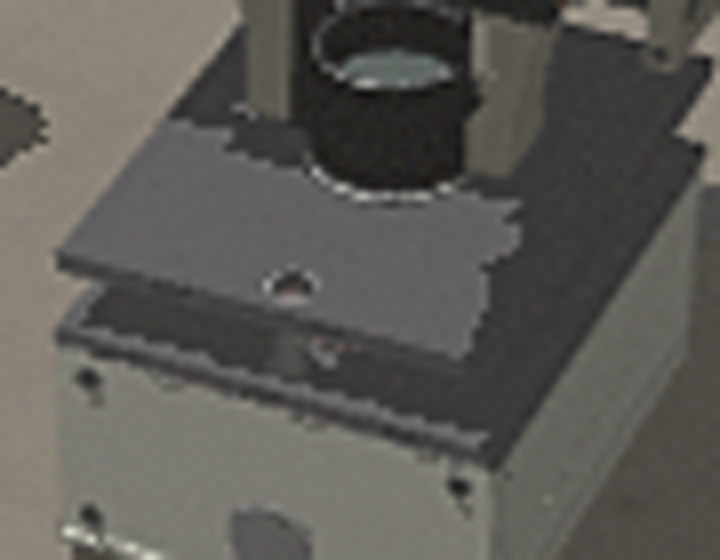

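View pics/ec_wrist.png

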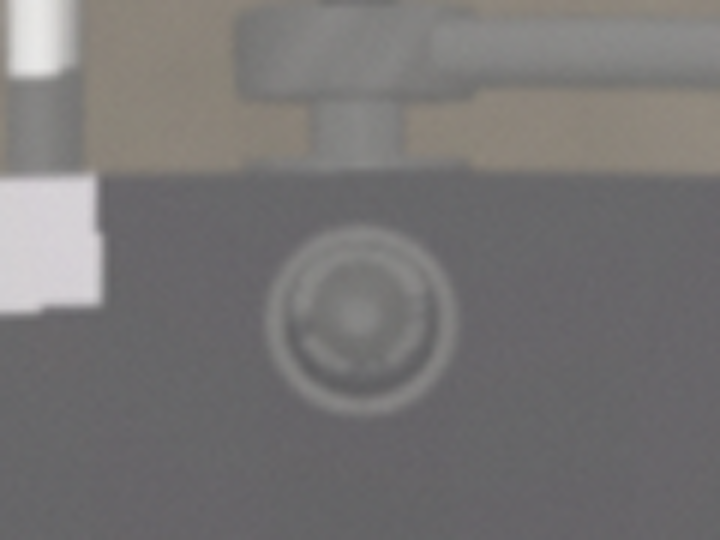

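```bash
python3 - <<'E'
from h import *
np.set_printoptions(precision=4,suppress=True)
W=ctrl.snapshot("wrist");S=ctrl.snapshot("side")
P=lambda x0,y0,k,u,v:(x0+(u+.5)/k-.5,y0+(v+.5)/k-.5)
print("hole- ",plane(fray(W,P(265,110,6,362,321)),.103))
print("pin- top",plane(fray(W,P(265,110,6,358,313)),.091))
print("hole+ side",plane(ray(S,P(295,190,8,292,286)),.103))
for n,(x,y,w,h,q) in dict(top=(338,222,24,24,24),side=(320,215,24,24,24)).items():
    im=ctrl.snapshot(n)["color"][:,:,::-1];cv2.imwrite(f"pics/f_{n}.png",cv2.resize(im[y:y+h,x:x+w],None,fx=q,fy=q,interpolation=cv2.INTER_CUBIC))
E
```

```text
hole-  [ 0.5687 -0.1905  0.103 ]
pin- top [ 0.5689 -0.1903  0.091 ]
hole+ side [ 0.5785 -0.0654  0.103 ]
```

View pics/f_top.png

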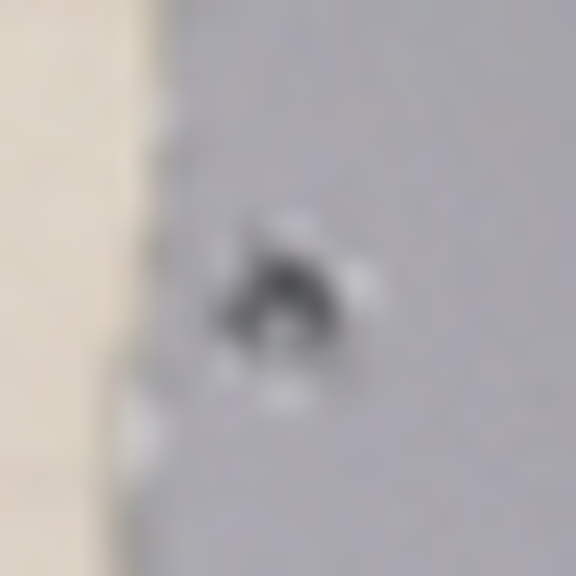

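View pics/f_side.png

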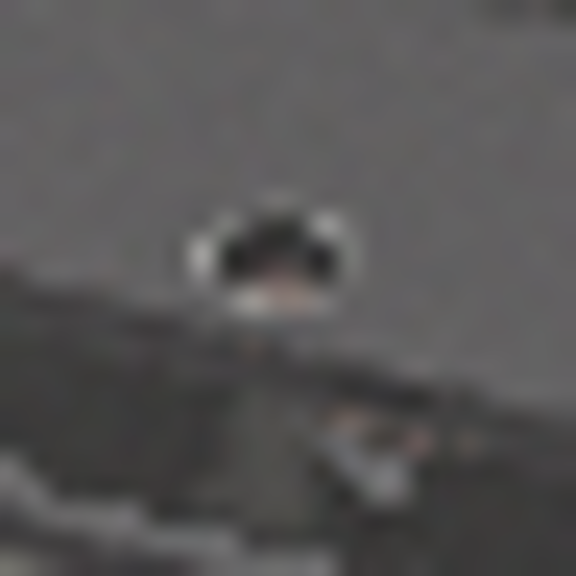

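The -y pin is centred in its hole to within 0.2 mm in the wrist view, and the +y pin to within about 1 mm in the side and top views. I'm lowering it onto the pins.

>>> move_arm([
  [[0.3,0.4,-3],0],
  [[0,0,-3],0],
  [[0,0,-2],0],
  [[0,0,-2],0],
  [[0,0,0],0],
  [[0,0,0],0],
  [[0,0,0],0],
  [[0,0,0],0],
])

```text
clock: 10.75
tool_pos: [0.5731, -0.1272, 0.0979]
orientation: [179.8, 0.8, -93.2]
force: [-0.3, -0.0, -1.3]
opening: 0.0427
```

```bash
python3 look.py g
```

```text
10.75 [ 0.5731 -0.1272  0.0979] [179.826    0.8144 -93.1885] [-0.3425 -0.0193 -1.2842] [-0.0779  0.0618  0.0082] [ 0.0247 -0.0694 -0.0014  0.0852 -0.0411 -0.1068]
```

View pics/gc_side.png

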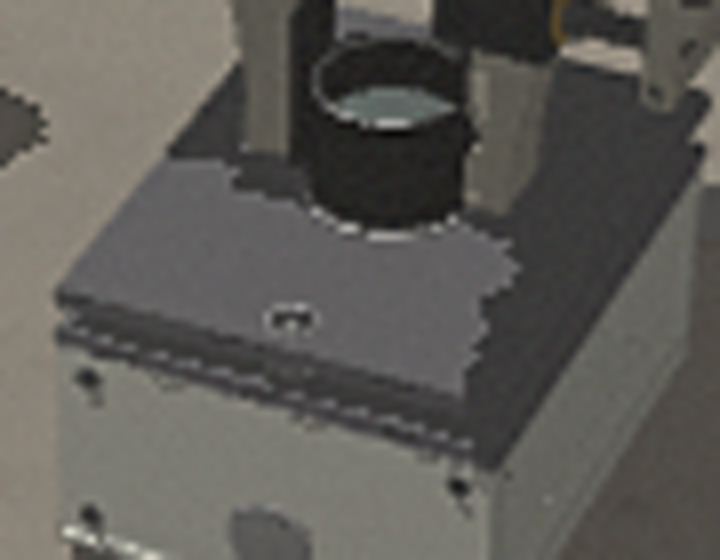

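View pics/gc_wrist.png

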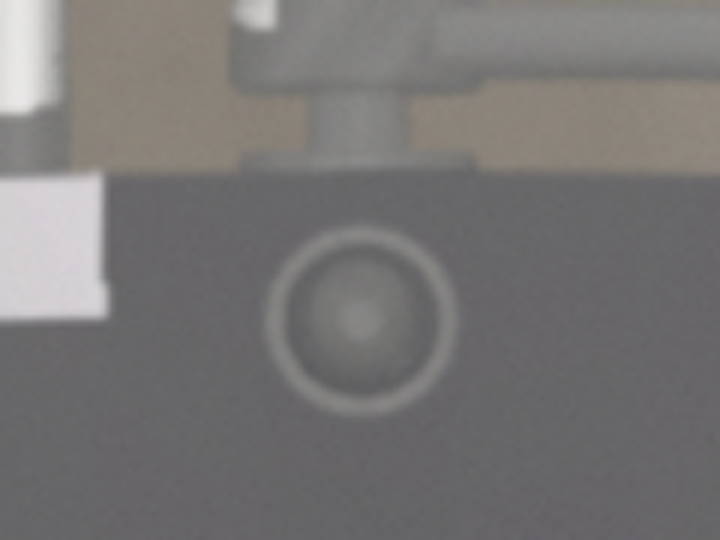

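Both pins are entering their holes, centred, with no contact load. I'll continue down.

>>> move_arm([
  [[0,0,-3],0],
  [[0,0,-3],0],
  [[0,0,-2],0],
  [[0,0,0],0],
  [[0,0,0],0],
  [[0,0,0],0],
  [[0,0,0],0],
  [[0,0,0],0],
])

```text
clock: 11.7
tool_pos: [0.5733, -0.1272, 0.0898]
orientation: [179.9, 0.8, -93.2]
force: [1.0, -0.6, -0.7]
opening: 0.0427
```

```bash
python3 look.py i
```

```text
11.7 [ 0.5733 -0.1272  0.0898] [179.8698   0.8161 -93.176 ] [ 0.9568 -0.6469 -0.7184] [ 0.0474  0.1616 -0.0077] [-0.022   0.0339  0.011   0.1286 -0.0479  0.0446]
```

View pics/ic_side.png

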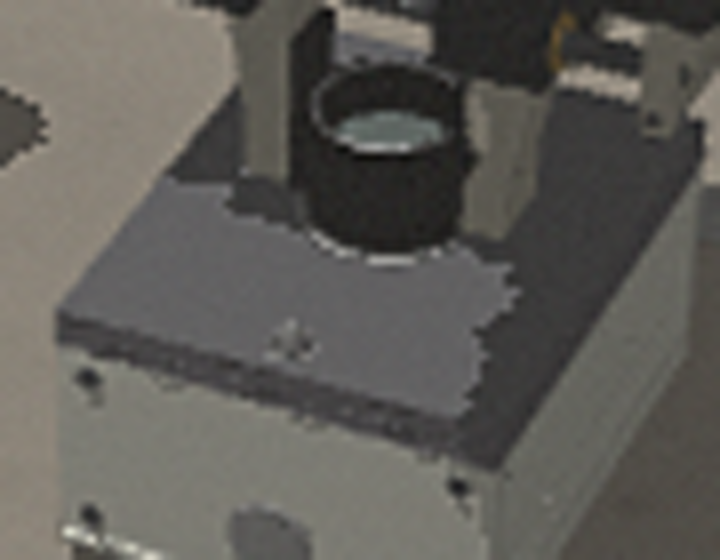

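View pics/ic_wrist.png

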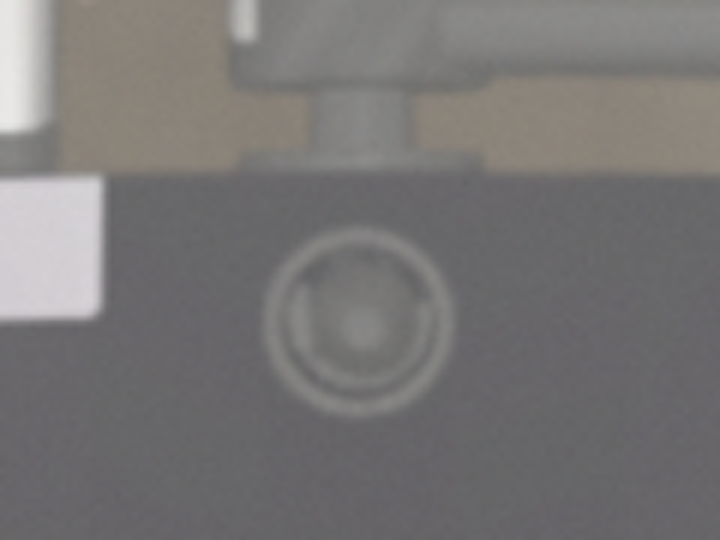

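>>> move_arm([
  [[0,0,-1],0],
  [[0,0,-0.5],0],
  [[0,0,0],0],
  [[0,0,0],0],
  [[0,0,0],0],
  [[0,0,0],0],
  [[0,0,0],0],
  [[0,0,0],0],
])

```text
clock: 12.65
tool_pos: [0.5733, -0.1273, 0.0892]
orientation: [179.9, 0.8, -93.2]
force: [-2.7, -0.5, 1.7]
opening: 0.0426
```

>>> move_arm([
  [[0,0,0],0],
  [[0,0,0],0],
  [[0,0,0],0],
  [[0,0,0],0],
  [[0,0,0],0],
  [[0,0,0],0],
  [[0,0,0],0],
  [[0,0,0],0],
], jaw=1)

```text
clock: 13.45
tool_pos: [0.5741, -0.1273, 0.0891]
orientation: [180.0, 0.8, -93.2]
force: [-0.2, 0.2, -0.6]
opening: 0.0877
```

>>> move_arm([
  [[0,0,10],0],
  [[0,0,20],0],
  [[0,0,25],0],
  [[0,0,25],0],
  [[-10,-10,20],0],
  [[-20,-25,10],0],
  [[-25,-25,0],0],
  [[-25,-25,0],0],
])

```text
clock: 14.25
tool_pos: [0.4942, -0.2127, 0.2086]
orientation: [-179.8, 0.7, -92.8]
force: [0.5, -0.5, 0.3]
opening: 0.0876
```

```bash
python3 look.py j
```

```text
14.25 [ 0.4942 -0.2127  0.2086] [-179.8497    0.685   -92.8201] [ 0.5199 -0.5144  0.3038] [-0.1028  0.1146  0.0193] [-29.3911 -14.5721 -15.044    0.4428   1.8707  29.7404]
```

View pics/jc_side.png

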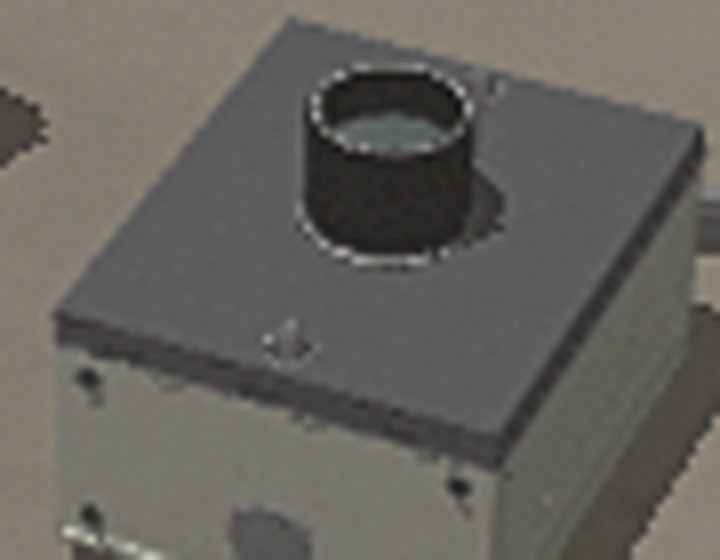

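View pics/j_side.png

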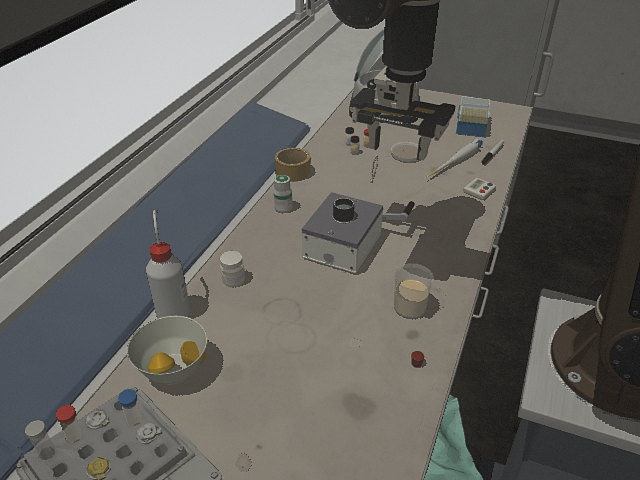

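View pics/j_wrist.png

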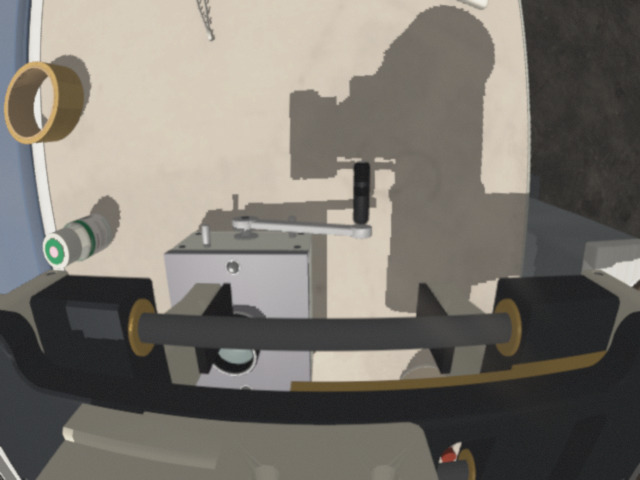

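The cover is flat on the frame with both pins showing through the holes: side crop (288,338) and (495,85), wrist (233,267) and (245,388). The lever grip is at (361,193) in the wrist view. Next I go over the grip.

>>> move_arm([
  [[-10,-10,-10],0],
  [[-8,-8,-20],0],
  [[-5,-5,-20],0],
  [[0,0,-15],0],
  [[0,0,0],0],
  [[0,0,0],0],
  [[0,0,0],0],
  [[0,0,0],0],
])

```text
clock: 15.2
tool_pos: [0.4716, -0.2365, 0.1432]
orientation: [-179.7, 0.7, -92.8]
force: [-0.6, 0.1, 0.0]
opening: 0.0876
```

```bash
python3 - <<'E'
from h import *
np.set_printoptions(precision=4,suppress=True)
o=ctrl.get_obs();print(o["clock"],o["tool_pos"],o["orientation"],o["force"])
s=ctrl.snapshot("wrist");cv2.imwrite("pics/k.png",s["color"][:,:,::-1])
for p in ([.4608,-.2428,.057],[.4599,-.2665,.06],[.4611,-.2159,.06]): print(fproj(s,np.array(p)))
E
```

```text
15.2 [ 0.4716 -0.2365  0.1432] [-179.6752    0.6561  -92.7901] [-0.6274  0.0869  0.0389]
[339.5964 238.4478]
[339.732  204.8127]
[340.7043 276.9981]
```

View pics/k.png

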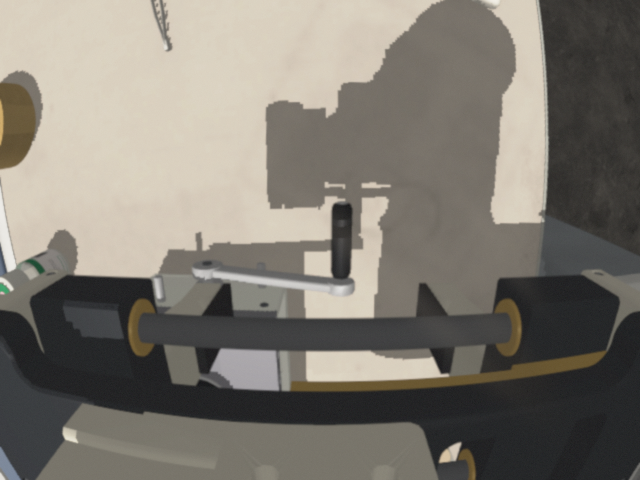

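The grip spans (342,203) to (342,277), within 3 px of the prediction. I'm descending to straddle it.

>>> move_arm([
  [[-6,-4,-12],0],
  [[-6,-4,-20],0],
  [[0,0,-22],0],
  [[0,0,-20],0],
  [[0,0,-10],0],
  [[0,0,-3],0],
  [[0,0,0],0],
  [[0,0,0],0],
])

```text
clock: 16.05
tool_pos: [0.4585, -0.2457, 0.0537]
orientation: [-179.4, 0.6, -92.7]
force: [-0.4, -1.0, 0.9]
opening: 0.0874
```

>>> move_arm([
  [[1,1,-6],0],
  [[1,0,-6],0],
  [[0,0,-2],0],
  [[0,0,0],0],
  [[0,0,0],0],
  [[0,0,0],0],
  [[0,0,0],0],
  [[0,0,0],0],
])

```text
clock: 16.85
tool_pos: [0.4625, -0.2448, 0.0407]
orientation: [-179.1, 0.6, -92.7]
force: [0.9, -0.1, 0.4]
opening: 0.0878
```

>>> move_arm([
  [[0,0,0],0],
  [[0,0,0],0],
  [[0,0,0],0],
  [[0,0,0],0],
  [[0,0,0],0],
  [[0,0,0],0],
  [[0,0,0],0],
  [[0,0,0],0],
], jaw=-1)

```text
clock: 17.65
tool_pos: [0.4626, -0.2448, 0.0409]
orientation: [-179.1, 0.6, -92.7]
force: [0.5, -0.6, 0.0]
opening: 0.0292
```

```bash
python3 - <<'E'
from h import *
np.set_printoptions(precision=4,suppress=True)
o=ctrl.get_obs();print(o["clock"],o["tool_pos"],o["orientation"],o["force"],o["opening"])
s=ctrl.snapshot("side");cv2.imwrite("pics/l.png",cv2.resize(s["color"][170:290,290:450,::-1],None,fx=5,fy=5,interpolation=cv2.INTER_CUBIC))
E
```

```text
17.65 [ 0.4626 -0.2448  0.0409] [-179.1065    0.5866  -92.7022] [ 0.4696 -0.5818  0.0213] 0.029207455319157017
```

View pics/l.png

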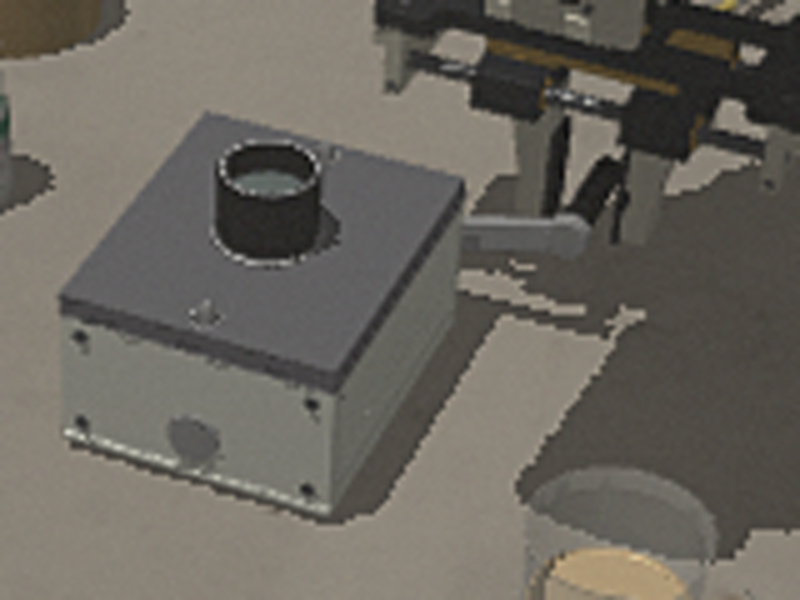

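The jaw is still closing, since the opening is 29 mm and the grip is 14 mm. The fingers straddle the grip. I'll wait for them.

>>> move_arm([
  [[0,0,0],0],
  [[0,0,0],0],
  [[0,0,0],0],
  [[0,0,0],0],
  [[0,0,0],0],
  [[0,0,0],0],
  [[0,0,0],0],
  [[0,0,0],0],
])

```text
clock: 18.5
tool_pos: [0.4605, -0.2447, 0.0406]
orientation: [-179.3, 0.6, -92.7]
force: [-1.7, -0.6, 1.7]
opening: 0.0129
```

Gripped, with the opening at 12.9 mm. I'm starting the arc about the hinge.

>>> move_arm([
  [[2,0,6],0],
  [[3.5,0,10],0],
  [[4.5,-0.3,10],0],
  [[5.4,-0.3,9],0],
  [[3,0,4],0],
  [[0,0,0],0],
  [[0,0,0],0],
  [[0,0,0],0],
])

```text
clock: 19.3
tool_pos: [0.4798, -0.2456, 0.0817]
orientation: [-179.4, 0.6, -92.8]
force: [0.3, -2.6, -5.9]
opening: 0.0131
```

```bash
cat > arc.py <<'E'
from h import *
np.set_printoptions(precision=4,suppress=True)
o=ctrl.get_obs();p=o["tool_pos"];print(o["clock"],p,o["orientation"],o["force"],o["opening"])
p0=np.array([.4605,-.2447,.0406]); d=p-p0; s=d[0]*.9986-d[1]*.0523; l=d[0]*.0523+d[1]*.9986
a=.106-s; h=.0294+d[2]; print("phi",np.arctan2(a,h),"r",np.hypot(a,h),"lateral",l)
E
python3 arc.py
```

```text
19.3 [ 0.4798 -0.2456  0.0817] [-179.4333    0.6147  -92.7748] [ 0.2841 -2.5582 -5.8526] 0.01311224494451288
phi 0.888017016057295 r 0.11175081231225875 lateral 9.488605250273716e-05
```

>>> move_arm([
  [[7,-0.4,5],0],
  [[8,-0.4,7],0],
  [[8.8,-0.4,6.5],0],
  [[9.4,-0.5,5.6],0],
  [[6,-0.3,3],0],
  [[0,0,0],0],
  [[0,0,0],0],
  [[0,0,0],0],
])

```text
clock: 20.1
tool_pos: [0.5031, -0.2468, 0.1059]
orientation: [178.7, 0.8, -93.0]
force: [-2.1, -1.8, -3.9]
opening: 0.0129
```

```bash
python3 arc.py
```

```text
20.1 [ 0.5031 -0.2468  0.1059] [178.7185   0.7827 -92.9698] [-2.0552 -1.8484 -3.9379] 0.012884298908986017
phi 0.5894797584088634 r 0.11394112028318053 lateral 8.68648474457146e-05
```

```bash
python3 - <<'E'
from h import *
for n,(x,y,w,h,q) in dict(side=(290,140,160,130,5),wrist=(200,150,300,180,2.6)).items():
    im=ctrl.snapshot(n)["color"][:,:,::-1];cv2.imwrite(f"pics/m_{n}.png",cv2.resize(im[y:y+h,x:x+w],None,fx=q,fy=q,interpolation=cv2.INTER_CUBIC))
E
```

```text
(no output)
```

View pics/m_side.png

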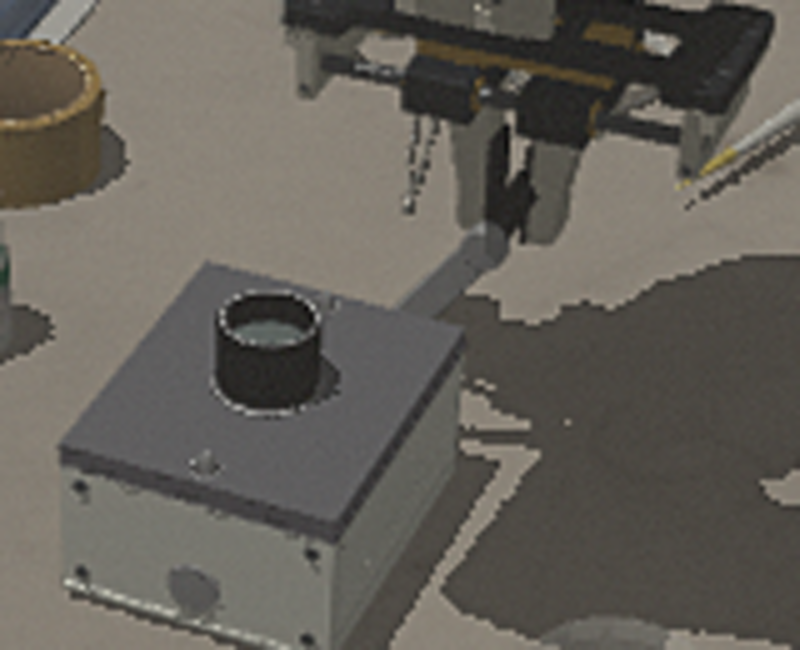

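View pics/m_wrist.png

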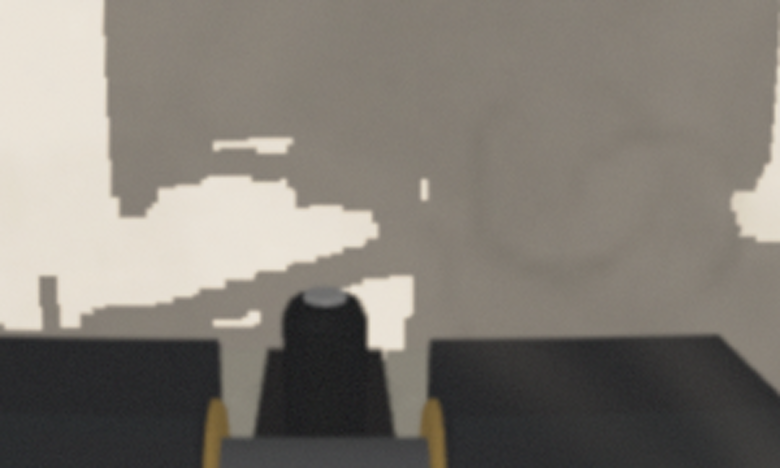

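The grip is held firmly and the lever is about 0.6 rad from upright. I continue with more x and less z.

>>> move_arm([
  [[6,-0.3,2.5],0],
  [[7,-0.4,2.5],0],
  [[7,-0.4,2],0],
  [[7,-0.4,2],0],
  [[6,-0.3,1.5],0],
  [[3,0,0.5],0],
  [[0,0,0],0],
  [[0,0,0],0],
])

```text
clock: 21.0
tool_pos: [0.5269, -0.2482, 0.1196]
orientation: [177.4, 0.8, -93.0]
force: [-3.5, -2.3, -3.0]
opening: 0.0128
```

```bash
python3 arc.py
```

```text
21.0 [ 0.5269 -0.2482  0.1196] [177.358    0.828  -93.0152] [-3.4957 -2.3384 -3.0016] 0.012849455341393052
phi 0.34997719512010017 r 0.11535390786715426 lateral 1.0481005554059501e-05
```

>>> move_arm([
  [[7,-0.4,1.5],0],
  [[7,-0.4,1.5],0],
  [[7,-0.4,1],0],
  [[7,-0.4,1],0],
  [[7,-0.4,0.5],0],
  [[6,0,0],0],
  [[0,0,0],0],
  [[0,0,0],0],
])

```text
clock: 21.8
tool_pos: [0.5642, -0.2502, 0.1285]
orientation: [176.9, 0.8, -93.0]
force: [-4.5, -0.6, -0.7]
opening: 0.013
```

```bash
python3 arc.py
```

```text
21.8 [ 0.5642 -0.2502  0.1285] [176.9343   0.799  -92.9844] [-4.5405 -0.6476 -0.6757] 0.013012705865546524
phi 0.018308301263872784 r 0.11732801504434605 lateral -7.243219196834995e-05
```

View images.

```bash
python3 - <<'E'
from h import *
from scipy.spatial.transform import Rotation as Ro
np.set_printoptions(precision=4,suppress=True)
o=ctrl.get_obs()
for e,p,l in (([-179.3,.6,-92.7],[.4605,-.2447,.0406],.0164),(o["orientation"],o["tool_pos"],.0095)):
    z=Ro.from_euler("xyz",e,degrees=True).as_matrix()[:,2]; print(z,np.array(p)-l*z)
for n,(x,y,w,h,q) in dict(side=(300,120,150,130,5),top=(330,190,130,120,5),wrist=(200,100,300,230,2.6)).items():
    im=ctrl.snapshot(n)["color"][:,:,::-1];cv2.imwrite(f"pics/n_{n}.png",cv2.resize(im[y:y+h,x:x+w],None,fx=q,fy=q,interpolation=cv2.INTER_CUBIC))
E
```

```text
[ 0.0127  0.0099 -0.9999] [ 0.4603 -0.2449  0.057 ]
[-0.0527  0.0167 -0.9985] [ 0.5647 -0.2504  0.138 ]
```

View pics/n_side.png

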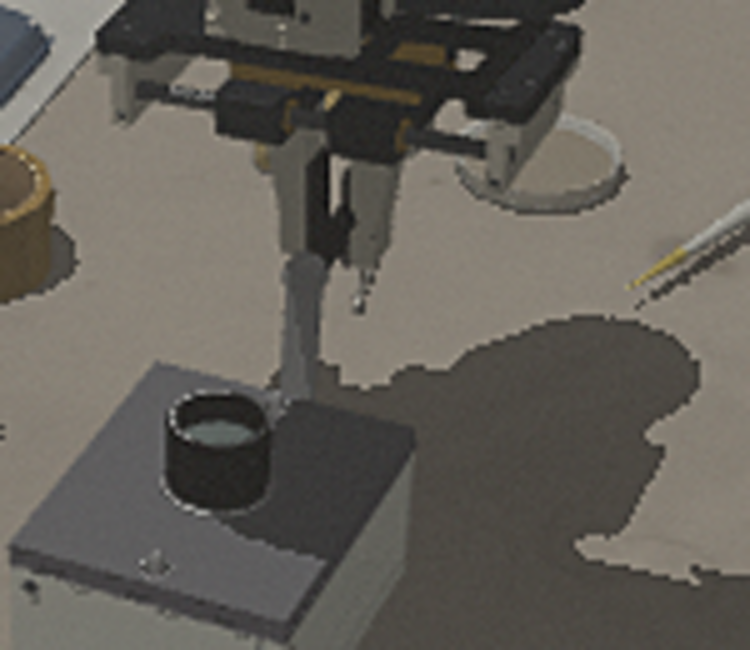

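View pics/n_wrist.png

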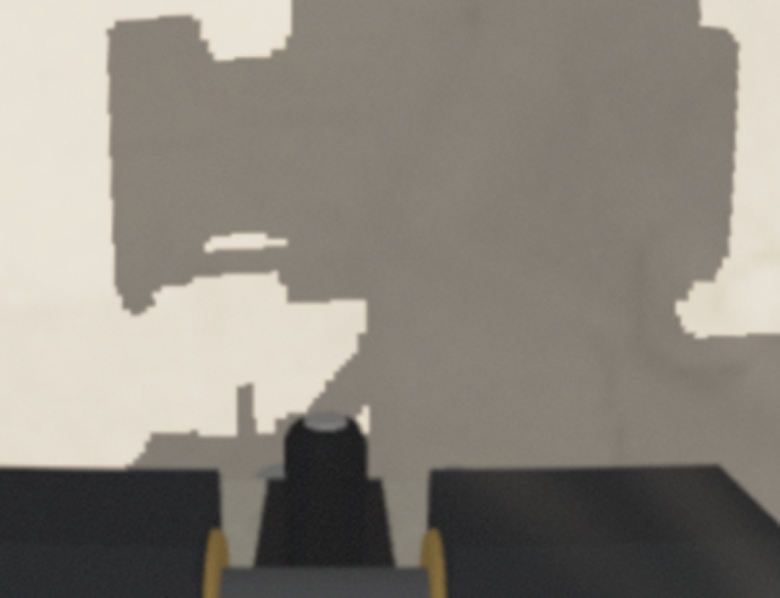

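View pics/n_top.png

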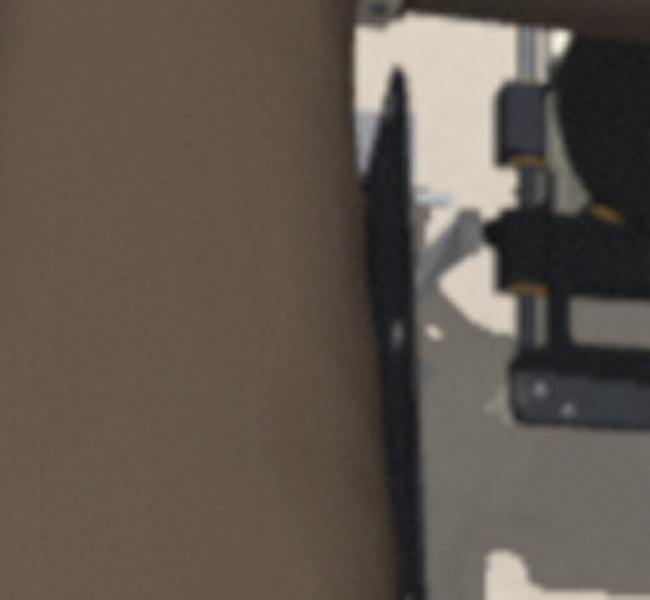

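```bash
python3 - <<'E'
from h import *
np.set_printoptions(precision=1,suppress=True)
S=ctrl.snapshot("side")
c=np.array([.573,-.1275,0]); t=np.radians(-3); R=np.array([[np.cos(t),-np.sin(t),0],[np.sin(t),np.cos(t),0],[0,0,1]])
def w(p): return c+R@np.array(p)
for phi in(-.1,-.05,0,.05,.1):
    print(phi,*[(proj(S,w([-r*np.sin(phi),-.092,.028+r*np.cos(phi)]))-[300,120])*5 for r in(.065,.09,.11)])
im=S["color"][165:205,345:385,::-1];cv2.imwrite("pics/p.png",cv2.resize(im,None,fx=14,fy=14,interpolation=cv2.INTER_CUBIC))
E
```

```text
-0.1 [287.9 354.5] [285.  305.8] [282.6 266. ]
-0.05 [294.7 355.7] [294.5 307.5] [294.3 268.1]
0 [301.5 357.3] [304.  309.6] [306.1 270.7]
0.05 [308.3 359.2] [313.5 312.2] [317.8 273.8]
0.1 [315.  361.4] [323.  315.2] [329.6 277.5]
```

View pics/p.png

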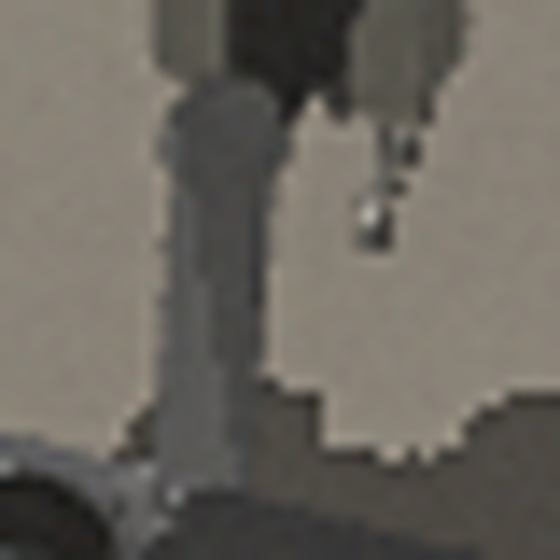

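The side view puts the lever's end at crop (306,273) and its mid-arm at (301,361). The upright prediction is (306,271) and (301,357), so it is upright within about 0.03 rad. I'll add a small 1.5 mm nudge, then a settle check.

>>> move_arm([
  [[2,0,0],0],
  [[0,0,0],0],
  [[0,0,0],0],
  [[0,0,0],0],
  [[0,0,0],0],
  [[0,0,0],0],
  [[0,0,0],0],
  [[0,0,0],0],
])

```text
clock: 22.8
tool_pos: [0.5652, -0.2502, 0.1286]
orientation: [176.9, 0.8, -93.0]
force: [-4.7, -1.7, 0.0]
opening: 0.0131
```

```bash
python3 arc.py; python3 - <<'E'
from h import *
o=ctrl.get_obs();print(np.round(o["qvel"],2))
for n,(x,y,w,h,q) in dict(side=(345,165,40,40,14),wrist=(200,200,240,180,3)).items():
    im=ctrl.snapshot(n)["color"][:,:,::-1];cv2.imwrite(f"pics/q_{n}.png",cv2.resize(im[y:y+h,x:x+w],None,fx=q,fy=q,interpolation=cv2.INTER_CUBIC))
    cv2.imwrite(f"pics/qf_{n}.png",im)
E
```

```text
22.8 [ 0.5652 -0.2502  0.1286] [176.9077   0.8041 -93.0025] [-4.6736 -1.7253  0.0409] 0.013116764712736585
phi 0.010086832801874761 r 0.11736104011516824 lateral -6.741255678110406e-05
[ 0.    0.12  0.   -0.07  0.03  0.03]
```

View pics/q_side.png

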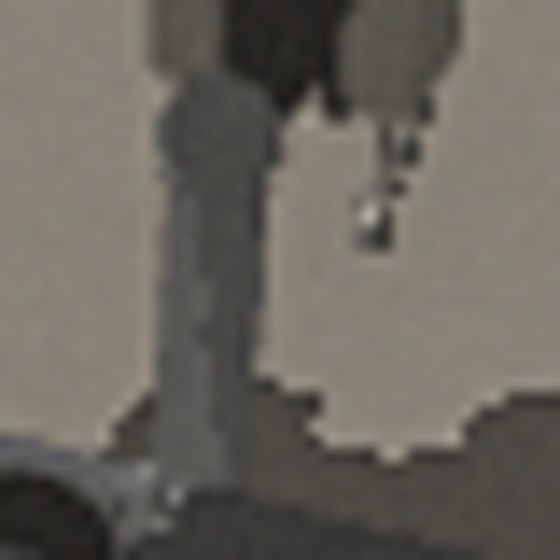

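View pics/qf_side.png

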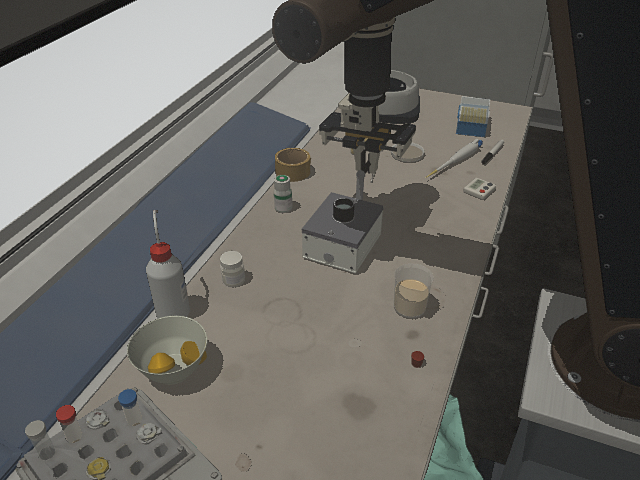

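The lever is upright and the arm is still. The cover is flat with its pin showing, and the beaker, bottle and jar have not moved. Handing in.

```bash
python3 - <<'E'
from plant import ctrl
print(ctrl.close_job()); o=ctrl.get_obs(); print(o["clock"],o["tool_pos"],o["opening"])
E
```

```text
the job is handed in; nothing more can be done
None
the job is handed in; nothing more can be done
```

The loupe cover is back on the viewer's frame, and the gripper is still holding the cam lever upright. I handed the job in at about 23 s of the 54 s allowed.

**Cover:** It lies flat with both pins through the holes. I checked this in the side and wrist views after letting go. In the last side view the cover is still flat and the +y pin still shows. The -y pin sits behind the barrel and lever there, so I did not see it again.

**Lever:** It is within about 0.02 rad of upright, going by both the tool position and the side view. The jaw opening is 13 mm on the 14 mm grip, and the force on the tool is about 5 N. The arm was at rest.

**Bystanders:** The beaker, bottle and jar look unmoved in the last side view.

**What disagreed or could not be checked:**
- During the swing the grip slid about 7 mm towards the fingertips, and the tool tilted about 3°.
- The camera measurements differed from each other by up to about 2 mm.
- I could not see the dish or the stage lift directly under the cover, so the lift is inferred from the lever angle.

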